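# Feel along a curved touch strip

### The job

Test the curved touch-sensitive safety strip on the plywood board: run your closed fingertips along its top from the green end to the red end, gently pressing down each of the five black rubber segments in turn as you pass over its white line. Do not press hard, do not pick up or shove the strip, and leave the gear, flange and marker pen round it where they lie. Finish clear of the strip with every segment sprung up again.

Things in the scene. Friction and masses are not known exactly. Their poses are not given: they have to be found in the camera images.
- board: fixed square plywood board, 320 mm, its top 76 mm above the bench, on four short feet over the papers; strip, gear, flange and marker pen lie on it. Origin at bench height under its centre, z up
- strip: curved strip, loose on the board, 2.4 kg: aluminium channel 42 mm wide, 26 mm high, with five black rubber segments in it and an end cap 30 mm high at each end (green at +y, red at -y); about 280 mm from end to end. Origin amid the strip's underside, z up. The centre line is an arc of 160 mm radius about (-140, 0) mm in this frame, its middle at (20, 0) mm
- seg1_mark (a point): white line across the top of the first segment from the green end: its highest point, 42 mm above the board when up; it sinks with the segment. y along the strip towards the green end, x outward across it, z up. The rubber is 26 mm wide and 40 mm long; the middle 12 mm is flat, both ends slope down 5 mm so that a fingertip slides on to the next; lines are 46 mm apart
- seg2_mark (a point): white line across the top of the second segment from the green end: its highest point, 42 mm above the board when up; it sinks with the segment. y along the strip towards the green end, x outward across it, z up. The rubber is 26 mm wide and 40 mm long; the middle 12 mm is flat, both ends slope down 5 mm so that a fingertip slides on to the next; lines are 46 mm apart
- seg3_mark (a point): white line across the top of the third segment from the green end: its highest point, 42 mm above the board when up; it sinks with the segment. y along the strip towards the green end, x outward across it, z up. The rubber is 26 mm wide and 40 mm long; the middle 12 mm is flat, both ends slope down 5 mm so that a fingertip slides on to the next; lines are 46 mm apart
- seg4_mark (a point): white line across the top of the fourth segment from the green end: its highest point, 42 mm above the board when up; it sinks with the segment. y along the strip towards the green end, x outward across it, z up. The rubber is 26 mm wide and 40 mm long; the middle 12 mm is flat, both ends slope down 5 mm so that a fingertip slides on to the next; lines are 46 mm apart
- seg5_mark (a point): white line across the top of the fifth segment from the green end: its highest point, 42 mm above the board when up; it sinks with the segment. y along the strip towards the green end, x outward across it, z up. The rubber is 26 mm wide and 40 mm long; the middle 12 mm is flat, both ends slope down 5 mm so that a fingertip slides on to the next; lines are 46 mm apart
- seg1 (a joint): how far the first segment from the green end is pressed down: 0 up, 0.008 m fully down. A spring brings it up again; it takes about 0.4 N to start, 0.7 N more for each mm, about 6 N fully down. It counts as pressed beyond 0.002 m
- seg2 (a joint): how far the second segment from the green end is pressed down: 0 up, 0.008 m fully down. A spring brings it up again; it takes about 0.4 N to start, 0.7 N more for each mm, about 6 N fully down. It counts as pressed beyond 0.002 m
- seg3 (a joint): how far the third segment from the green end is pressed down: 0 up, 0.008 m fully down. A spring brings it up again; it takes about 0.4 N to start, 0.7 N more for each mm, about 6 N fully down. It counts as pressed beyond 0.002 m
- seg4 (a joint): how far the fourth segment from the green end is pressed down: 0 up, 0.008 m fully down. A spring brings it up again; it takes about 0.4 N to start, 0.7 N more for each mm, about 6 N fully down. It counts as pressed beyond 0.002 m
- seg5 (a joint): how far the fifth segment from the green end is pressed down: 0 up, 0.008 m fully down. A spring brings it up again; it takes about 0.4 N to start, 0.7 N more for each mm, about 6 N fully down. It counts as pressed beyond 0.002 m
- gear_1: loose grey steel gear wheel, 56 mm across, 21 mm high, lying in the hollow of the arc; origin at the centre of its underside
- flange_3: loose white round flange, 70 mm across, 31 mm high, lying in the hollow of the arc; origin at the centre of its underside
- marker_1: loose marker pen, white with a red cap, 133 mm long, 16 mm thick, lying along the outside of the arc; origin at the middle of its underside

How it is judged:
On the way, in this order (a step that is already met when the one before it is completed fails the run):
1. the first segment from the green end is pressed at least 2 mm down (value of joint seg1 above 0.002 m), for 0.08 s.
2. the second segment from the green end is pressed at least 2 mm down (value of joint seg2 above 0.002 m), for 0.08 s.
3. the third segment from the green end is pressed at least 2 mm down (value of joint seg3 above 0.002 m), for 0.08 s.
4. the fourth segment from the green end is pressed at least 2 mm down (value of joint seg4 above 0.002 m), for 0.08 s.
5. the fifth segment from the green end is pressed at least 2 mm down (value of joint seg5 above 0.002 m), for 0.08 s.
At the end, for the whole second after the job is handed in: All five segments are up again (less than 1 mm down), and the strip, gear, flange and marker pen are within 15 mm of where they were (value of joint each of seg1, seg2, seg3, seg4, seg5 below 0.001 m and distance of each of strip, gear_1, flange_3, marker_1 from where it was at the start of the episode below 0.015 m and linear speed of strip below 0.01 m/s); the robot touches nothing.
It fails at once if the fingers press on the strip with more than 20 N (contact force between the fingers and strip above 20 N).
It fails at once if segments that are not neighbours are pressed at once (value of joint each of seg1, seg3 above 0.002 m or value of joint each of seg1, seg4 above 0.002 m or value of joint each of seg1, seg5 above 0.002 m or value of joint each of seg2, seg4 above 0.002 m or value of joint each of seg2, seg5 above 0.002 m or value of joint each of seg3, seg5 above 0.002 m).
It fails at once if the strip is lifted by 8 mm, tipped or shoved by 20 mm (height (world z) of strip above 0.084 m or angle between strip's own z axis and vertical above 0.08 rad or distance of strip from where it was at the start of the episode above 0.02 m).
It fails at once if the gear, flange or marker pen is moved by 20 mm or lifted (distance of any of gear_1, flange_3, marker_1 from where it was at the start of the episode above 0.02 m).
It also fails if it takes over 43 s, if anything falls off the work surface, if the arm or the gripper's body presses on something with over 40 N, if the wrist force passes 120 N, or if a joint passes its speed limit or range.

### The arm

A 6-joint arm with a two-finger parallel gripper is mounted at the origin on a cart in front of the work surface, level with it; the furniture and walls round the work are solid. World frame = base frame: x ahead of the robot, y to its left, z up, the work surface at z = 0. Lengths are in m, angles in rad, forces in N, time in s.
With the tool pointing down it reaches from about 0.35 to 0.975 m from the base axis. Payload 4.9 kg.
Tool frame: the origin (TCP) lies on the centre line of the jaws, within the pads' length; the fingertips stand manip.tip_reach ahead of it and the grasp point (between the pads) is the TCP (manip.tip_reach is the distance from the TCP to the fingertips, in m); z points along the fingers, y is the line along which they close (so a half turn about z gives the same grasp; the last joint's range is limited). The gripper opens to 85 mm and grips with 20 to 120 N. Pads are 22 mm wide; open, the fingers measure 114 mm over their backs; the gripper's body (76 mm by 85 mm) begins 54 mm behind the grasp point. The pads swing forward as they close: fully open they stand 13 mm farther back than shut.
Start: joints at [0.985, 0.053, 1.613, -0, 1.476, -0.119], TCP at [0.281, 0.558, 0.226] pointing down, gripper open.
Joint ranges: [-3.01, 3.01], [-1.01, 2.22], [0.06, 2.58], [-1.02, 4.17], [0.09, 2.62], [-3.14, 3.14]. Speed limits (rad/s): [2.57, 2.57, 3.14, 3.14, 3.14, 3.14].

### API

Orientations are given as a unit quaternion [w, x, y, z].
In Python, from plant import manip gives the robot as it stands. The module is installed in compiled form; this text tells all that it offers.
- The arm moves only by the tool move_arm, never from a script. Its argument "rows" is a list of rows, each a list of 7 numbers: the shift along the tool's x, y, z in cm, then the turn, a rotation vector about the tool's x, y, z in degrees, then the opening, from -1 (shut) to 1 (fully open). In form: [[tx, ty, tz, ax, ay, az, jaw], ...]. A call has 1 to 20 rows; each row shifts and turns the commanded pose from where the row before left it, along the tool's axes as they then stand; what a row does not reach is not made up. A row lasts 1/12 s, in which the tool goes at most 41.7 mm and 7.16 degrees, less where a joint would pass 70% of its speed; a pose out of reach is approached as far as the arm can. A call is refused whole if a number of a shift passes 4.17 or a number of a turn 7.16, either way. A call with a gripper value outside its range is refused whole. The fingers move at their own pace and stop on an object; the grip force is fixed at half the most. Time passes only in rows, so rows that do not move let the fingers close. It gives the time, the measured TCP pose, the force, the opening and the grip force at its end, in the units of the state.
- manip.state(): the state, without advancing time (a new reading comes with each control period).
- manip.grab_frame(name): name is "scene" or "side" or "wrist"; returns a dict with "img" (384x512x3 uint8, blue, green, red), "mtx" (3x3 intrinsics, pixels), "k1" (the pictures are not rectified: a ray, as slopes to the right and down, at radius r is drawn at 1 + k1 r^2 times it, then the intrinsics apply), "R" (3x3) and "t" (3): a world point X has camera coordinates R X + t. Camera axes: x right, y down, z forward; pixel columns grow to the right and rows downward; lengths in m; the calibration is good to about 2 mm. A picture is of the moment at which its call begins. There is no depth.
- manip.job_done(): hands the job in; it is judged then, once.
The state is a dict: "time": time; "joint_pos": joint angles; "joint_vel": joint speeds; "joint_efforts": joint torques, N m; "tool_pos": TCP position; "tool_rot": TCP orientation; "contact_force": force on the tool from outside, world axes, zero at the start; "ft_torque": the same for the moment, N m; "gripper_width": opening from 0.0 (shut) to 1.0 (fully open); "grasp_force": force on a finger pad.
Only numpy, scipy, OpenCV 4.12 (cv2) and the standard library are available. Lean on these libraries where they do the work, as an engineer would, in place of code of your own. Each camera call takes 0.05 s, during which the arm holds its last target. There are 200 camera calls.

## Working session

There is one attempt and no reset: what is moved stays moved. The work goes in short steps, Python scripts to look and compute and a tool call to move; the robot and the scene stay as the last step left them, time stands still between calls to the robot, and variables do not carry over. Pictures are saved under pics/ and viewed, at most 10 in all, crops included, and the job is handed in when it is done.

Besides the shell and the picture viewer there is one more tool, called after ">>>" by a JSON object that holds its "fn" and its "kwargs", one argument or row to a line. move_arm: Moves the arm, as the interface text tells. Its arguments: {"type":"object","properties":{"rows":{"type":"array","items":{"type":"array","items":{"type":"number"}}}},"required":["rows"]}

```bash
mkdir -p pics; python3 - <<'E'
from plant import manip
import cv2,pickle
s=manip.state();print(s, manip.tip_reach)
d={}
for n in("scene","side","wrist"):
    f=manip.grab_frame(n);d[n]=f;cv2.imwrite(f"pics/{n}0.png",f["img"]);print(n,f["mtx"].tolist(),f["k1"],(-f["R"].T@f["t"]).round(3))
pickle.dump(d,open("f0.pkl","wb"))
E
```

```text
{'time': 0.0, 'joint_pos': array([ 9.85005257e-01,  5.33738202e-02,  1.61430636e+00, -4.32420273e-05,
        1.47597491e+00, -1.18996286e-01]), 'joint_vel': array([ 1.12008620e-03, -1.34535823e-03, -4.09586910e-04,  3.18590138e-05,
        6.22374028e-04, -1.16379710e-03]), 'joint_efforts': array([-5.21655329e-04, -3.93689811e+01, -3.70174813e+01, -2.68041777e-04,
        7.07592670e-03, -1.55349585e-05]), 'tool_pos': array([0.28092198, 0.55759813, 0.22464512]), 'tool_rot': array([-3.35720708e-04,  2.31281992e-01,  9.72886209e-01, -9.75276509e-04]), 'contact_force': array([0.01495658, 0.2470568 , 0.32401611]), 'ft_torque': array([-0.01433261, -0.01852768, -0.01690146]), 'grasp_force': 0.0, 'gripper_width': 0.9952762522077347} 0.019
scene [[449.9334211665347, 0.0, 263.96650229046656], [0.0, 449.9334211665347, 184.85931056891863], [0.0, 0.0, 1.0]] -0.1750359930219336 [0.081 0.569 0.413]
side [[422.10671709743633, 0.0, 249.34964106877854], [0.0, 422.10671709743633, 189.5336432196827], [0.0, 0.0, 1.0]] -0.053439253601945645 [ 0.298 -0.717  0.635]
wrist [[277.12628308764135, 0.0, 251.6166377757157], [0.0, 277.12628308764135, 189.0472085702315], [0.0, 0.0, 1.0]] -0.05105482698594948 [0.216 0.591 0.372]
```

View pics/scene0.png

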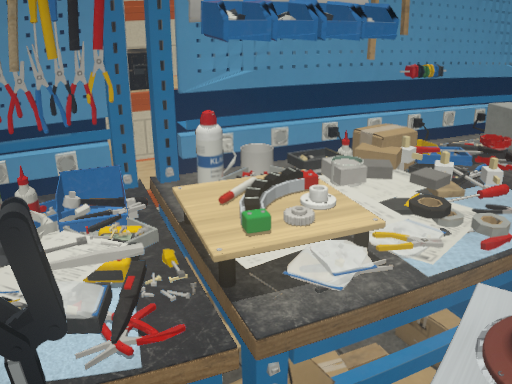

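View pics/side0.png

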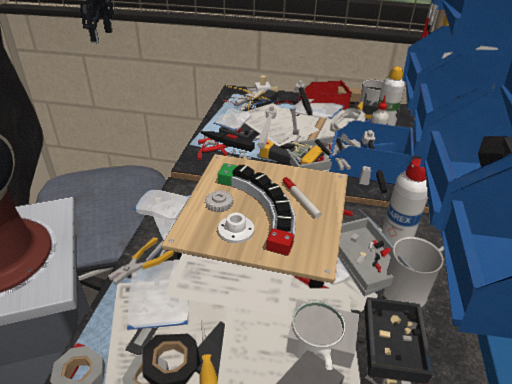

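View pics/wrist0.png

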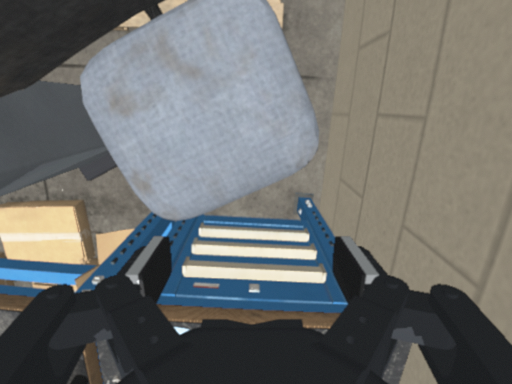

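Side view: board around (260,215), green cap at (226,173), red cap at (281,241), gear (219,201), flange (236,228), pen (300,197). Enlarging the side and scene views to pick points.

```bash
python3 - <<'E'
import cv2
a=cv2.imread("pics/side0.png")[150:280,160:355];cv2.imwrite("pics/sidec.png",cv2.resize(a,None,fx=4,fy=4,interpolation=cv2.INTER_CUBIC))
a=cv2.imread("pics/scene0.png")[160:260,170:390];cv2.imwrite("pics/scenec.png",cv2.resize(a,None,fx=3.6,fy=3.6,interpolation=cv2.INTER_CUBIC))
E
```

```text
(no output)
```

View pics/sidec.png

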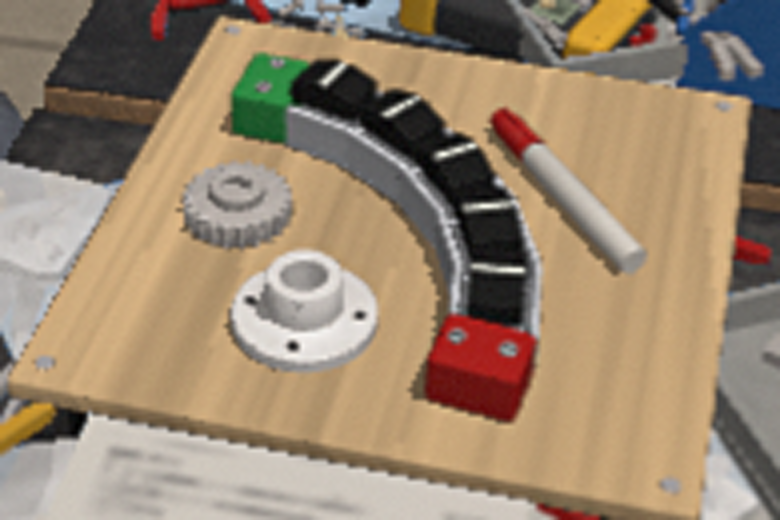

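View pics/scenec.png

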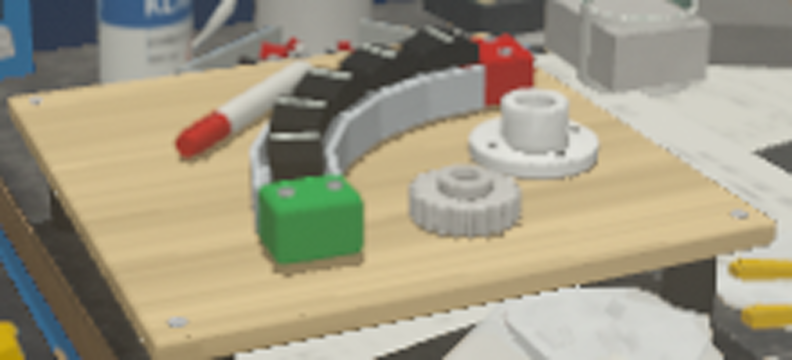

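Side crop: white lines at (333,75), (400,107), (458,151), (488,205), (498,268); board corners at (225,18), (748,97), (10,388). Scene crop: first three lines at (296,134), (300,100), (325,73).

```bash
cat > h.py <<'E'
import numpy as np,cv2
from scipy.optimize import least_squares
def proj(f,X):
    c=np.atleast_2d(X)@f["R"].T+f["t"]; s=c[:,:2]/c[:,2:]
    s=s*(1+f["k1"]*(s**2).sum(1,keepdims=True)); return s@f["mtx"][:2,:2].T+f["mtx"][:2,2]
def back(f,uv,z):
    return np.array([least_squares(lambda p:(proj(f,[*p,z])-q).ravel(),[.6,.1] ).x for q in np.atleast_2d(uv)])
th=(2-np.arange(5))*46/160   # angle if 46 is arc length
def marks(p,z=.118):
    a=th+p[2]; c=np.array(p[:2])-140e-3*np.array([np.cos(p[2]),np.sin(p[2])])
    return np.c_[c[0]+.16*np.cos(a),c[1]+.16*np.sin(a),np.full(5,z)]
E
python3 - <<'E'
from h import *;import pickle
d=pickle.load(open("f0.pkl","rb"))
S=(np.array([(333,75),(400,107),(458,151),(488,205),(498,268)])+.5)/4-.5+[160,150]
C=(np.array([(296,134),(300,100),(325,73)])+.5)/3.6-.5+[170,160]
B=(np.array([(225,18),(748,97),(10,388)])+.5)/4-.5+[160,150]
L=back(d["side"],S,.118);print("side",L.round(4).tolist(),np.linalg.norm(np.diff(L,axis=0),axis=1).round(4))
print("scene",back(d["scene"],C,.118).round(4).tolist())
b=back(d["side"],B,.076);print("board",b.round(4).tolist(),np.linalg.norm(b[0]-b[1]),np.linalg.norm(b[0]-b[2]))
r=lambda p:np.r_[(proj(d["side"],marks(p))-S).ravel(),(proj(d["scene"],marks(p)[:3])-C).ravel()]
p=least_squares(r,[*L[2],0]).x;print(p,r(p).round(1));print(marks(p).round(4).tolist(),(th+p[2]).round(3))
P=(np.array([(237,185),(305,300),(500,115),(640,265)])+.5)/4-.5+[160,150]
print("gear,flange,pen ends",back(d["side"],P,.09).round(3).tolist())
E
```

```text
side [[0.5232, -0.0108], [0.5479, -0.0488], [0.5635, -0.093], [0.5621, -0.1375], [0.5495, -0.1818]] [0.0453 0.0468 0.0446 0.0461]
scene [[0.5234, -0.012], [0.5497, -0.0503], [0.5633, -0.0907]]
board [[0.4971, 0.1231], [0.7627, -0.0431], [0.3242, -0.1499]] 0.3133737177550231 0.3231083323357334
[ 0.54240795 -0.09536488  0.15634882] [-0.1 -0.1  0.3 -0.1 -0.7 -0.1  0.4  0.1  0.5  0.1 -0.5  0.3 -0.1  0.4
  0.9 -0.1]
[[0.5232, -0.0103, 0.118], [0.5486, -0.0485, 0.118], [0.5622, -0.0923, 0.118], [0.5627, -0.1381, 0.118], [0.5503, -0.1822, 0.118]] [ 0.731  0.444  0.156 -0.131 -0.419]
gear,flange,pen ends [[0.458, -0.053], [0.467, -0.147], [0.611, -0.035], [0.631, -0.171]]
```

>>> {"fn": "move_arm", "kwargs": {
  "rows": [
    [-1.2, -1, 0, 0, 0, 0, -1],
    [-2.4, -2, 0, 0, 0, 0, -1],
    [-2.4, -2, 0, 0, 0, 0, -1],
    [-2.4, -2, 0, 0, 0, 0, -1],
    [-2.4, -2, 0, 0, 0, 0, -1],
    [-2.4, -2, 0, 0, 0, 0, -1],
    [-2.4, -2, 0, 0, 0, 0, -1],
    [-2.4, -2, 0, 0, 0, 0, -1],
    [-2.4, -2, 0, 0, 0, 0, -1],
    [-2.4, -2, 0, 0, 0, 0, -1],
    [-2.4, -2, 0, 0, 0, 0, -1],
    [-2.4, -2, 0, 0, 0, 0, -1],
    [-2.4, -2, 0, 0, 0, 0, -1],
    [-2.4, -2, 0, 0, 0, 0, -1],
    [-2.4, -2, 0, 0, 0, 0, -1],
    [-2.4, -2, 0, 0, 0, 0, -1],
    [-2.4, -2, 0, 0, 0, 0, -1],
    [-2.4, -2, 0, 0, 0, 0, -1],
    [-2.4, -2, 0, 0, 0, 0, -1],
    [-1.2, -1, 0, 0, 0, 0, -1]
  ]
}}

```text
time: 1.82
tool_pos: [0.5177, 0.0101, 0.2257]
tool_rot: [0.0, 0.233, 0.973, -0.001]
contact_force: [0.6, -0.6, -0.1]
gripper_width: -0.002
grasp_force: 0.0
```

```bash
cat >> h.py <<'E'
from scipy.spatial.transform import Rotation as Ro
P0=[0.54240795,-0.09536488,0.15634882]
def tgt(s,tipz,p=P0):  # s: arc mm from mark 3, + towards green
    a=s/160+p[2]; c=np.array(p[:2])-.14*np.array([np.cos(p[2]),np.sin(p[2])])
    X=np.r_[c+.16*np.array([np.cos(a),np.sin(a)]),tipz+.019]
    x=np.array([-np.sin(a),np.cos(a),0]); z=np.array([0,0,-1.])
    return X,Ro.from_matrix(np.c_[x,np.cross(z,x),z])
def cur(m):
    s=m.state(); q=s["tool_rot"]; return s,s["tool_pos"],Ro.from_quat([*q[1:],q[0]])
def delta(X0,R0,X1,R1):
    return np.r_[R0.inv().apply(X1-X0)*100,(R0.inv()*R1).as_rotvec(degrees=True)].round(3)
E
python3 - <<'E'
from h import *;from plant import manip
s,X,R=cur(manip);print(s["time"],X,s["contact_force"],s["gripper_width"],delta(X,R,*tgt(92,.15)))
E
```

```text
1.8167 [0.51769826 0.01005493 0.2256746 ] [ 0.61536352 -0.62013688 -0.1110953 ] -0.002414762576430686 [-1.409 -1.56   5.67  -0.063  0.04  21.184]
```

>>> {"fn": "move_arm", "kwargs": {
  "rows": [
    [0, 0, 1, 0, 0, 5.3, -1],
    [0, 0, 1, 0, 0, 5.3, -1],
    [0, 0, 1, 0, 0, 5.3, -1],
    [0, 0, 1, 0, 0, 5.3, -1],
    [0, 0, 0, 0, 0, 0, -1],
    [0, 0, 0, 0, 0, 0, -1],
    [0, 0, 0, 0, 0, 0, -1]
  ]
}}

```text
time: 2.4
tool_pos: [0.5175, 0.0133, 0.1864]
tool_rot: [0.0, 0.406, 0.914, 0.0]
contact_force: [0.8, -0.5, -0.0]
gripper_width: -0.004
grasp_force: 0.0
```

```bash
cat > q.py <<'E'
import sys
from h import *;from plant import manip
s,X,R=cur(manip);print(s["time"],X.round(4),s["contact_force"].round(2),delta(X,R,*tgt(float(sys.argv[1]),float(sys.argv[2]))))
E
python3 q.py 92 .135
```

```text
2.4 [0.5175 0.0133 0.1864] [ 0.81 -0.47 -0.03] [-2.131 -1.158  3.246  0.017  0.032  0.25 ]
```

>>> {"fn": "move_arm", "kwargs": {
  "rows": [
    [-1.1, -0.6, 0, 0, 0, 0.2, -1],
    [-1, -0.6, 0.8, 0, 0, 0, -1],
    [0, 0, 0.8, 0, 0, 0, -1],
    [0, 0, 0.8, 0, 0, 0, -1],
    [0, 0, 0.6, 0, 0, 0, -1],
    [0, 0, 0, 0, 0, 0, -1],
    [0, 0, 0, 0, 0, 0, -1],
    [0, 0, 0, 0, 0, 0, -1]
  ]
}}

```text
time: 3.07
tool_pos: [0.5226, -0.0099, 0.1559]
tool_rot: [-0.0, 0.408, 0.913, 0.0]
contact_force: [0.1, -0.1, -0.0]
gripper_width: -0.001
grasp_force: 0.0
```

```bash
python3 q.py 92 .118; python3 - <<'E'
from plant import manip
import cv2,numpy as np
a=manip.grab_frame("side")["img"][110:240,190:320];b=manip.grab_frame("scene")["img"][110:240,210:340]
cv2.imwrite("pics/c1.png",cv2.resize(np.hstack([a,b]),None,fx=3,fy=3,interpolation=cv2.INTER_CUBIC))
E
```

```text
3.0667 [ 0.5226 -0.0099  0.1559] [ 0.1  -0.13 -0.04] [-7.200e-02  1.300e-02  1.891e+00  2.000e-03 -1.000e-03 -2.100e-02]
```

View pics/c1.png

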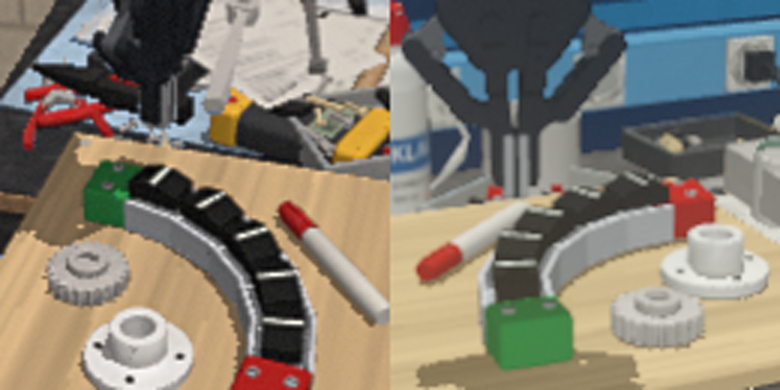

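The tips hang above line 1 (side-crop tip about (165,128), line at (163,175)). I'll check the predicted tip projection against this.

```bash
python3 - <<'E'
from h import *;import pickle
d=pickle.load(open("f0.pkl","rb"))
for z in(.118,.137,.15,.16):
  print(z,((proj(d["side"],[.5226,-.0099,z])-[190,110])*3).round(),((proj(d["scene"],[.5226,-.0099,z])-[210,110])*3+[390,0]).round())
E
```

```text
0.118 [[157. 175.]] [[515. 262.]]
0.137 [[158. 152.]] [[514. 231.]]
0.15 [[158. 137.]] [[514. 210.]]
0.16 [[158. 125.]] [[514. 194.]]
```

>>> {"fn": "move_arm", "kwargs": {
  "rows": [
    [0, 0, 0.5, 0, 0, 0, -1],
    [0, 0, 0.5, 0, 0, 0, -1],
    [0, 0, 0.5, 0, 0, 0, -1],
    [0, 0, 0, 0, 0, 0, -1],
    [0, 0, 0, 0, 0, 0, -1],
    [0, 0, 0, 0, 0, 0, -1]
  ]
}}

```text
time: 3.67
tool_pos: [0.5225, -0.0101, 0.1408]
tool_rot: [-0.0, 0.408, 0.913, -0.0]
contact_force: [0.2, 0.8, -0.0]
gripper_width: -0.001
grasp_force: 0.0
```

```bash
python3 q.py 92 .118; python3 - <<'E'
from plant import manip
import cv2,numpy as np
a=manip.grab_frame("side")["img"][130:210,200:280];b=manip.grab_frame("scene")["img"][150:230,215:295]
cv2.imwrite("pics/c2.png",cv2.resize(np.hstack([a,b]),None,fx=5,fy=5,interpolation=cv2.INTER_CUBIC))
E
```

```text
3.6667 [ 0.5225 -0.0101  0.1408] [ 0.18  0.83 -0.04] [-0.064  0.034  0.376 -0.01  -0.013 -0.048]
```

View pics/c2.png

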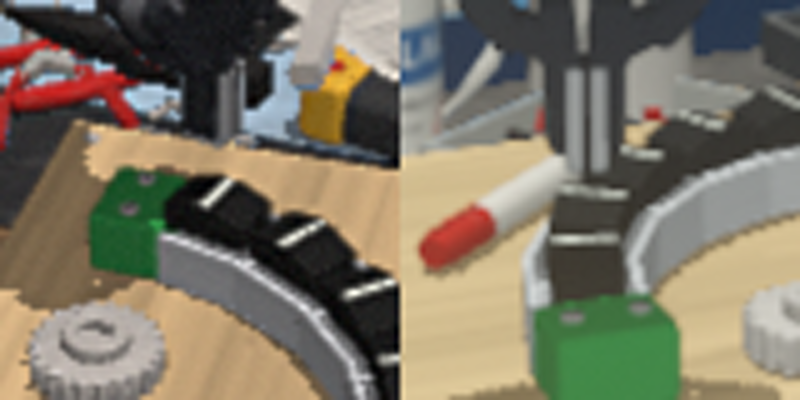

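Tip bottom is at side (243,158) / scene (253,185), centred over line 1 in both views, but about 25 mm above it. That is higher than tip_reach implies, so I'll descend by force feedback.

>>> {"fn": "move_arm", "kwargs": {
  "rows": [
    [0, 0, 0.3, 0, 0, 0, -1],
    [0, 0, 0.25, 0, 0, 0, -1],
    [0, 0, 0, 0, 0, 0, -1],
    [0, 0, 0, 0, 0, 0, -1],
    [0, 0, 0, 0, 0, 0, -1]
  ]
}}

```text
time: 4.18
tool_pos: [0.5225, -0.0101, 0.1353]
tool_rot: [-0.0, 0.408, 0.913, -0.0]
contact_force: [0.6, -0.1, -0.2]
gripper_width: 0.001
grasp_force: 0.0
```

>>> {"fn": "move_arm", "kwargs": {
  "rows": [
    [-0.06, 0.03, 0.25, 0, 0, 0, -1],
    [0, 0, 0.25, 0, 0, 0, -1],
    [0, 0, 0, 0, 0, 0, -1],
    [0, 0, 0, 0, 0, 0, -1]
  ]
}}

```text
time: 4.52
tool_pos: [0.523, -0.0103, 0.13]
tool_rot: [-0.0, 0.408, 0.913, -0.0]
contact_force: [-0.3, 0.1, 0.4]
gripper_width: -0.001
grasp_force: 0.0
```

>>> {"fn": "move_arm", "kwargs": {
  "rows": [
    [0, 0, 0.2, 0, 0, 0, -1],
    [0, 0, 0, 0, 0, 0, -1],
    [0, 0, 0, 0, 0, 0, -1]
  ]
}}

```text
time: 4.77
tool_pos: [0.5231, -0.0103, 0.1283]
tool_rot: [-0.0, 0.408, 0.913, -0.0]
contact_force: [0.4, 0.7, 0.1]
gripper_width: 0.003
grasp_force: 0.0
```

>>> {"fn": "move_arm", "kwargs": {
  "rows": [
    [0, 0, 0.2, 0, 0, 0, -1],
    [0, 0, 0, 0, 0, 0, -1],
    [0, 0, 0, 0, 0, 0, -1]
  ]
}}

```text
time: 5.02
tool_pos: [0.5231, -0.0103, 0.1263]
tool_rot: [-0.0, 0.408, 0.913, -0.0]
contact_force: [0.2, -0.7, 1.0]
gripper_width: -0.006
grasp_force: 0.0
```

>>> {"fn": "move_arm", "kwargs": {
  "rows": [
    [0, 0, 0.2, 0, 0, 0, -1],
    [0, 0, 0, 0, 0, 0, -1],
    [0, 0, 0, 0, 0, 0, -1]
  ]
}}

```text
time: 5.27
tool_pos: [0.5231, -0.0103, 0.1242]
tool_rot: [-0.0, 0.408, 0.913, -0.0]
contact_force: [-0.2, 0.4, 0.2]
gripper_width: 0.001
grasp_force: 0.0
```

>>> {"fn": "move_arm", "kwargs": {
  "rows": [
    [0, 0, 0.2, 0, 0, 0, -1],
    [0, 0, 0, 0, 0, 0, -1],
    [0, 0, 0, 0, 0, 0, -1]
  ]
}}

```text
time: 5.52
tool_pos: [0.5231, -0.0103, 0.1222]
tool_rot: [-0.0, 0.408, 0.913, -0.0]
contact_force: [-0.0, -0.3, 0.3]
gripper_width: -0.002
grasp_force: 0.0
```

>>> {"fn": "move_arm", "kwargs": {
  "rows": [
    [0, 0, 0.2, 0, 0, 0, -1],
    [0, 0, 0, 0, 0, 0, -1],
    [0, 0, 0, 0, 0, 0, -1]
  ]
}}

```text
time: 5.77
tool_pos: [0.5231, -0.0103, 0.1202]
tool_rot: [-0.0, 0.408, 0.913, -0.0]
contact_force: [0.6, -0.2, 0.6]
gripper_width: -0.002
grasp_force: 0.0
```

```bash
cat > avg.py <<'E'
from plant import manip
import numpy as np
F=[]
for i in range(8):
    manip.grab_frame("side");F.append(manip.state()["contact_force"])
print(manip.state()["time"],manip.state()["tool_pos"].round(4),np.mean(F,0).round(2),np.std(F,0).round(2))
E
python3 avg.py; python3 - <<'E'
from plant import manip
import cv2,numpy as np
a=manip.grab_frame("side")["img"][130:210,200:280];b=manip.grab_frame("scene")["img"][150:230,215:295]
cv2.imwrite("pics/c3.png",cv2.resize(np.hstack([a,b]),None,fx=5,fy=5,interpolation=cv2.INTER_CUBIC))
E
```

```text
6.1667 [ 0.5232 -0.0103  0.1205] [ 0.07  0.15 -0.11] [0.59 0.38 0.49]
```

View pics/c3.png

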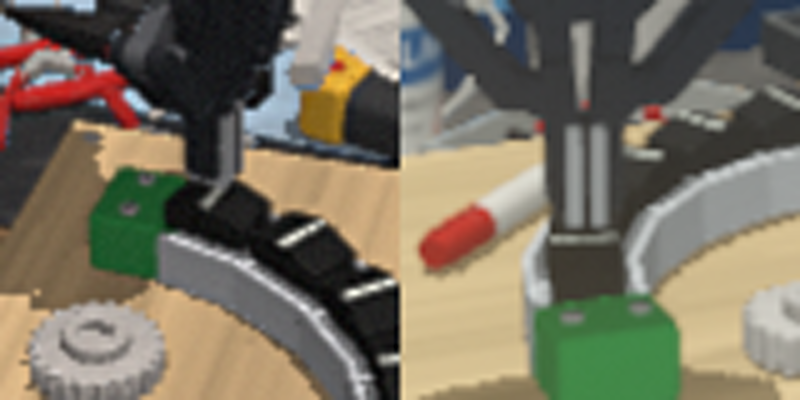

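Tip bottom is now at scene-crop (590,230), just above line 1 at (585,240), and centred on it. There's no contact force yet, so I'll continue.

>>> {"fn": "move_arm", "kwargs": {
  "rows": [
    [0, 0, 0.2, 0, 0, 0, -1],
    [0, 0, 0, 0, 0, 0, -1]
  ]
}}

```text
time: 6.43
tool_pos: [0.523, -0.0103, 0.118]
tool_rot: [-0.0, 0.408, 0.913, -0.0]
contact_force: [-0.1, -0.1, -0.2]
gripper_width: -0.002
grasp_force: 0.0
```

```bash
python3 avg.py
```

```text
6.8333 [ 0.5232 -0.0103  0.1184] [0.07 0.3  0.02] [0.41 0.3  0.24]
```

>>> {"fn": "move_arm", "kwargs": {
  "rows": [
    [0, 0, 0.15, 0, 0, 0, -1],
    [0, 0, 0, 0, 0, 0, -1]
  ]
}}

```text
time: 7.0
tool_pos: [0.5231, -0.0103, 0.1166]
tool_rot: [-0.0, 0.408, 0.913, -0.0]
contact_force: [-0.2, -0.0, 0.0]
gripper_width: -0.001
grasp_force: 0.0
```

```bash
python3 avg.py
```

```text
7.4 [ 0.5232 -0.0103  0.1169] [-0.11  0.05 -0.22] [0.58 0.71 0.52]
```

>>> {"fn": "move_arm", "kwargs": {
  "rows": [
    [0, 0, 0.15, 0, 0, 0, -1],
    [0, 0, 0, 0, 0, 0, -1]
  ]
}}

```text
time: 7.57
tool_pos: [0.523, -0.0103, 0.1151]
tool_rot: [-0.0, 0.408, 0.913, -0.0]
contact_force: [0.4, -0.1, -0.0]
gripper_width: -0.004
grasp_force: 0.0
```

```bash
python3 avg.py
```

```text
7.9667 [ 0.5232 -0.0103  0.1154] [ 0.   -0.12  0.19] [0.45 0.48 0.23]
```

>>> {"fn": "move_arm", "kwargs": {
  "rows": [
    [0, 0, 0.15, 0, 0, 0, -1],
    [0, 0, 0, 0, 0, 0, -1]
  ]
}}

```text
time: 8.13
tool_pos: [0.523, -0.0103, 0.1136]
tool_rot: [-0.0, 0.408, 0.913, -0.0]
contact_force: [0.7, -0.6, -0.5]
gripper_width: 0.0
grasp_force: 0.0
```

```bash
python3 avg.py; python3 - <<'E'
from plant import manip
import cv2,numpy as np
a=manip.grab_frame("side")["img"][130:210,200:280];b=manip.grab_frame("scene")["img"][150:230,215:295]
cv2.imwrite("pics/c4.png",cv2.resize(np.hstack([a,b]),None,fx=5,fy=5,interpolation=cv2.INTER_CUBIC))
E
```

```text
8.5333 [ 0.5232 -0.0103  0.1139] [ 0.19  0.01 -0.13] [0.46 0.44 0.57]
```

View pics/c4.png

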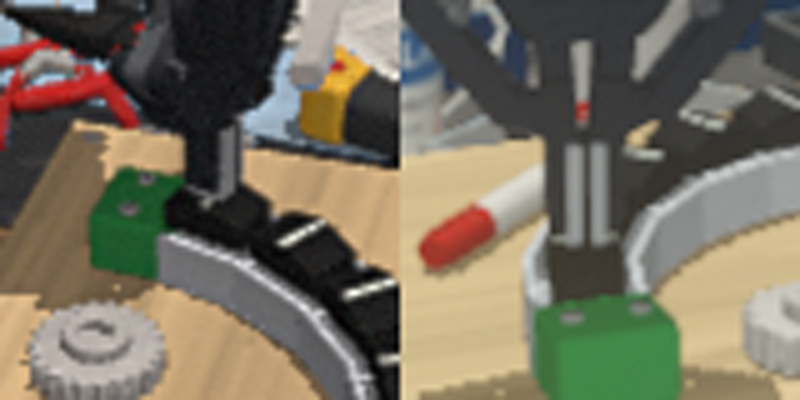

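The tips now cover line 1 (scene-crop bottom at about (590,245)). They are at or close to contact, so small steps from here.

>>> {"fn": "move_arm", "kwargs": {
  "rows": [
    [0, 0, 0.15, 0, 0, 0, -1],
    [0, 0, 0, 0, 0, 0, -1]
  ]
}}

```text
time: 8.8
tool_pos: [0.5233, -0.0103, 0.1123]
tool_rot: [0.0, 0.408, 0.913, 0.0]
contact_force: [-0.3, -1.1, 0.8]
gripper_width: -0.002
grasp_force: 0.3
```

```bash
python3 avg.py
```

```text
9.2 [ 0.5232 -0.0103  0.1125] [-0.06 -0.21  0.59] [0.62 0.37 0.7 ]
```

>>> {"fn": "move_arm", "kwargs": {
  "rows": [
    [0, 0, 0.15, 0, 0, 0, -1],
    [0, 0, 0, 0, 0, 0, -1]
  ]
}}

```text
time: 9.37
tool_pos: [0.5233, -0.0103, 0.1109]
tool_rot: [0.0, 0.408, 0.913, 0.0]
contact_force: [-0.6, -0.3, 1.0]
gripper_width: 0.003
grasp_force: 0.8
```

```bash
python3 avg.py
```

```text
9.7667 [ 0.5233 -0.0103  0.111 ] [0.1  0.02 1.37] [0.44 0.36 0.32]
```

Contact: line 1's top is met at TCP z ≈ 0.1125 m, and 1.4 N at 0.111 m matches the spring rate. Next I press to about 3 mm.

>>> {"fn": "move_arm", "kwargs": {
  "rows": [
    [0, 0, 0.08, 0, 0, 0, -1],
    [0, 0, 0.08, 0, 0, 0, -1],
    [0, 0, 0, 0, 0, 0, -1]
  ]
}}

```text
time: 10.02
tool_pos: [0.5233, -0.0103, 0.1093]
tool_rot: [0.0, 0.408, 0.913, 0.0]
contact_force: [0.0, -0.3, 3.2]
gripper_width: 0.0
grasp_force: 1.4
```

```bash
python3 avg.py; python3 q.py 92 .0905
```

```text
10.4167 [ 0.5233 -0.0104  0.1094] [0.04 0.06 2.38] [0.32 0.52 0.6 ]
10.4167 [ 0.5233 -0.0104  0.1094] [ 0.19 -0.42  3.16] [ 0.012 -0.006 -0.009  0.013  0.014 -0.051]
```

Pressed about 2.8 mm (2.4 N). Sweeping to the second line.

>>> {"fn": "move_arm", "kwargs": {
  "rows": [
    [0, 0, 0.03, 0, 0, 0, -1],
    [-0.307, -0.003, 0, 0, 0, 1.1, -1],
    [-0.307, -0.003, 0, 0, 0, 1.1, -1],
    [-0.307, -0.003, 0, 0, 0, 1.1, -1],
    [-0.307, -0.003, 0, 0, 0, 1.1, -1],
    [-0.307, -0.003, 0, 0, 0, 1.1, -1],
    [-0.307, -0.003, 0, 0, 0, 1.1, -1],
    [-0.307, -0.003, 0, 0, 0, 1.1, -1],
    [-0.307, -0.003, 0, 0, 0, 1.1, -1],
    [-0.307, -0.003, 0, 0, 0, 1.1, -1],
    [-0.307, -0.003, 0, 0, 0, 1.1, -1],
    [-0.307, -0.003, 0, 0, 0, 1.1, -1],
    [-0.307, -0.003, 0, 0, 0, 1.1, -1],
    [-0.307, -0.003, 0, 0, 0, 1.1, -1],
    [-0.307, -0.003, 0, 0, 0, 1.1, -1],
    [-0.307, -0.003, 0, 0, 0, 1.1, -1],
    [0, 0, 0, 0, 0, 0, -1],
    [0, 0, 0, 0, 0, 0, -1]
  ]
}}

```text
time: 11.92
tool_pos: [0.5491, -0.0493, 0.1093]
tool_rot: [0.001, 0.535, 0.845, -0.0]
contact_force: [1.0, -0.8, 1.5]
gripper_width: 0.001
grasp_force: 1.4
```

```bash
python3 avg.py; python3 q.py 46 .0902
```

```text
12.3167 [ 0.5489 -0.0488  0.1092] [ 1.01 -1.78  2.95] [0.66 0.42 0.52]
12.3167 [ 0.5489 -0.0488  0.1092] [ 0.58 -2.37  3.24] [ 0.043 -0.008  0.003  0.025  0.051 -0.074]
```

>>> {"fn": "move_arm", "kwargs": {
  "rows": [
    [-0.295, -0.004, 0, 0, 0, 1.1, -1],
    [-0.305, -0.003, 0, 0, 0, 1.1, -1],
    [-0.305, -0.003, 0, 0, 0, 1.1, -1],
    [-0.305, -0.003, 0, 0, 0, 1.1, -1],
    [-0.305, -0.003, 0, 0, 0, 1.1, -1],
    [-0.305, -0.003, 0, 0, 0, 1.1, -1],
    [-0.305, -0.003, 0, 0, 0, 1.1, -1],
    [-0.305, -0.003, 0, 0, 0, 1.1, -1],
    [-0.305, -0.003, 0, 0, 0, 1.1, -1],
    [-0.305, -0.003, 0, 0, 0, 1.1, -1],
    [-0.305, -0.003, 0, 0, 0, 1.1, -1],
    [-0.305, -0.003, 0, 0, 0, 1.1, -1],
    [-0.305, -0.003, 0, 0, 0, 1.1, -1],
    [-0.305, -0.003, 0, 0, 0, 1.1, -1],
    [-0.305, -0.003, 0, 0, 0, 1.1, -1],
    [0, 0, 0, 0, 0, 0, -1],
    [0, 0, 0, 0, 0, 0, -1]
  ]
}}

```text
time: 13.73
tool_pos: [0.5622, -0.0929, 0.1093]
tool_rot: [0.001, 0.651, 0.759, -0.0]
contact_force: [-0.8, -1.9, 2.9]
gripper_width: 0.001
grasp_force: 1.4
```

```bash
python3 avg.py; python3 q.py 0 .0902
```

```text
14.1333 [ 0.5621 -0.0923  0.1092] [ 0.13 -2.    2.87] [0.28 0.35 0.64]
14.1333 [ 0.5621 -0.0923  0.1092] [ 0.54 -2.63  3.17] [ 0.006  0.01  -0.004  0.018  0.041 -0.103]
```

>>> {"fn": "move_arm", "kwargs": {
  "rows": [
    [-0.3, -0.002, 0, 0, 0, 1.1, -1],
    [-0.305, -0.002, 0, 0, 0, 1.1, -1],
    [-0.305, -0.003, 0, 0, 0, 1.1, -1],
    [-0.305, -0.003, 0, 0, 0, 1.1, -1],
    [-0.305, -0.003, 0, 0, 0, 1.1, -1],
    [-0.305, -0.003, 0, 0, 0, 1.1, -1],
    [-0.305, -0.003, 0, 0, 0, 1.1, -1],
    [-0.305, -0.003, 0, 0, 0, 1.1, -1],
    [-0.305, -0.003, 0, 0, 0, 1.1, -1],
    [-0.305, -0.003, 0, 0, 0, 1.1, -1],
    [-0.305, -0.003, 0, 0, 0, 1.1, -1],
    [-0.305, -0.003, 0, 0, 0, 1.1, -1],
    [-0.305, -0.003, 0, 0, 0, 1.1, -1],
    [-0.305, -0.003, 0, 0, 0, 1.1, -1],
    [-0.305, -0.003, 0, 0, 0, 1.1, -1],
    [0, 0, 0, 0, 0, 0, -1],
    [0, 0, 0, 0, 0, 0, -1]
  ]
}}

```text
time: 15.55
tool_pos: [0.5624, -0.1385, 0.1092]
tool_rot: [0.001, 0.753, 0.658, -0.0]
contact_force: [0.6, -1.5, 3.3]
gripper_width: -0.0
grasp_force: 1.4
```

```bash
python3 avg.py; python3 q.py -46 .0902
```

```text
15.95 [ 0.5625 -0.1379  0.1091] [-0.28 -1.94  2.78] [0.25 0.26 0.48]
15.95 [ 0.5625 -0.1379  0.1091] [-0.04 -2.35  3.33] [-0.018  0.027 -0.007  0.017  0.038 -0.127]
```

>>> {"fn": "move_arm", "kwargs": {
  "rows": [
    [-0.307, 0.01, 0, 0, 0, 1.1, -1],
    [-0.307, 0.005, 0, 0, 0, 1.1, -1],
    [-0.307, -0.003, 0, 0, 0, 1.1, -1],
    [-0.307, -0.003, 0, 0, 0, 1.1, -1],
    [-0.307, -0.003, 0, 0, 0, 1.1, -1],
    [-0.307, -0.003, 0, 0, 0, 1.1, -1],
    [-0.307, -0.003, 0, 0, 0, 1.1, -1],
    [-0.307, -0.003, 0, 0, 0, 1.1, -1],
    [-0.307, -0.003, 0, 0, 0, 1.1, -1],
    [-0.307, -0.003, 0, 0, 0, 1.1, -1],
    [-0.307, -0.003, 0, 0, 0, 1.1, -1],
    [-0.307, -0.003, 0, 0, 0, 1.1, -1],
    [-0.307, -0.003, 0, 0, 0, 1.1, -1],
    [-0.307, -0.003, 0, 0, 0, 1.1, -1],
    [-0.307, -0.003, 0, 0, 0, 1.1, -1],
    [0, 0, 0, 0, 0, 0, -1],
    [0, 0, 0, 0, 0, 0, -1]
  ]
}}

```text
time: 17.37
tool_pos: [0.5499, -0.1826, 0.1091]
tool_rot: [0.001, 0.839, 0.543, -0.0]
contact_force: [1.0, -0.5, 3.0]
gripper_width: -0.003
grasp_force: 1.4
```

```bash
python3 avg.py; python3 q.py -92 .0902
```

```text
17.7667 [ 0.55   -0.182   0.1091] [-0.24 -1.97  2.61] [0.46 0.54 0.69]
17.7667 [ 0.55   -0.182   0.1091] [-0.12 -2.6   2.67] [-0.004  0.034 -0.014  0.007  0.033 -0.156]
```

The fifth segment is pressed about 3 mm. Lifting clear.

>>> {"fn": "move_arm", "kwargs": {
  "rows": [
    [0, 0, -0.2, 0, 0, 0, -1],
    [0, 0, -0.4, 0, 0, 0, -1],
    [0, 0, -1.5, 0, 0, 0, -1],
    [0, 0, -2.5, 0, 0, 0, -1],
    [0, 0, -2.5, 0, 0, 0, -1],
    [0, 0, -2.5, 0, 0, 0, -1],
    [0, 0, -2, 0, 0, 0, -1],
    [0, 0, -1, 0, 0, 0, -1],
    [0, 0, 0, 0, 0, 0, -1],
    [0, 0, 0, 0, 0, 0, -1],
    [0, 0, 0, 0, 0, 0, -1]
  ]
}}

```text
time: 18.68
tool_pos: [0.5492, -0.1812, 0.2328]
tool_rot: [-0.002, 0.839, 0.544, -0.001]
contact_force: [0.4, -0.5, 0.1]
gripper_width: -0.0
grasp_force: 0.0
```

```bash
python3 - <<'E'
from plant import manip
import cv2,pickle,numpy as np
a=pickle.load(open("f0.pkl","rb"))["side"]["img"][150:280,160:355];b=manip.grab_frame("side")["img"][150:280,160:355]
cv2.imwrite("pics/end.png",cv2.resize(np.hstack([a,b]),None,fx=2,fy=2,interpolation=cv2.INTER_CUBIC))
E
```

```text
(no output)
```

View pics/end.png

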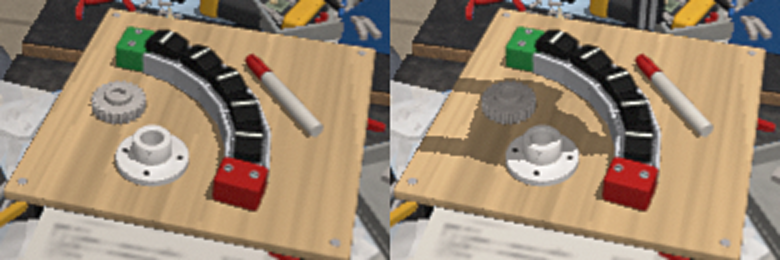

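The before/after views match: the strip (caps at (130,48) and (240,183)), gear, flange and pen have not moved, and all segments are up.

```bash
python3 -c "
from plant import manip
print(manip.job_done())"
```

```text
the job is handed in; nothing more can be done
None
```

I ran the closed fingertips from the green end to the red end, pressing all five segments in turn to about 3 mm (roughly 3 N by averaged force readings). The arm then lifted clear, the final picture shows every segment up and nothing moved, and I handed the job in at about 19 s (no verdict was returned).

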